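# Deal the biscuits out to the serving stands

### The arm

A 6-joint arm with a two-finger parallel gripper is mounted at the origin on the work surface. World frame = base frame: x ahead of the robot, y to its left, z up, the work surface at z = 0. Lengths are in m, angles in rad, forces in N, time in s.
With the tool pointing down it reaches from about 0.35 to 0.775 m from the base axis. Payload 7.3 kg.
Tool frame: the origin (TCP) lies between the finger pads; the fingertips stand 22 mm ahead of it and the grasp point (between the pads) lies 3 mm ahead of it (tcp_to_tips is the distance from the TCP to the fingertips, in m); z points along the fingers, y is the direction in which the jaws open and shut (so a half turn about z gives the same grasp; the last joint's range is limited). The gripper opens to 92 mm and grips with 3 to 60 N. Pads are 19 mm wide; open, the fingers measure 130 mm over their backs; the gripper's body (75 mm by 190 mm) begins 47 mm behind the grasp point.
Start: joints at [-0.146, 0.342, 1.524, -0, 1.275, -0.146], TCP at [0.525, 0, 0.249] pointing down, gripper open.
Joint ranges: [-2.53, 2.53], [-0.77, 2.02], [0.04, 2.7], [-1, 4.14], [0.28, 2.66], [-3.11, 3.11]. Speed limits (rad/s): [2.57, 2.57, 3.14, 3.14, 3.14, 3.14].

### API

Orientations are given as [roll, pitch, yaw] about the fixed x, y, z axes, in that order (R = Rz(yaw) Ry(pitch) Rx(roll)).
In Python, from cell import state, grab_frame, job_done, look_for, place_of, tcp_to_tips gives the robot as it stands.
- The arm moves only by the shell command python3 -m handwheel 'ROWS'. ROWS is JSON, a list of rows, each an object with "gripper": the opening in per cent of the stroke, from 0 (shut) to 100 (fully open); "translation": the shift along the world's x, y, z in mm, a list of three; "roll": the turn about the world's z in degrees. In form: [{"gripper": gripper, "translation": [x, y, z], "roll": roll}, ...]. A call has 1 to 12 rows; each row is the pose to reach, as a shift and turn from the pose measured when the call began; what a row does not reach only later rows make up. A row lasts 1/10 s, in which the tool goes at most 50 mm and 8.59 degrees, less where a joint would pass 70% of its speed; a pose out of reach is approached as far as the arm can. A call with a gripper value outside its range is refused whole. The fingers move at their own pace and stop on an object; the grip force is fixed at half the most. Time passes only in rows, so rows that repeat a pose let the fingers close. It gives the time, the measured TCP pose, the force and the opening at its end, in the units of the state.
- state(): the state, without advancing time (a new reading comes with each control period).
- grab_frame(name): name is "scene" or "side" or "wrist"; returns a dict with "pixels" (480x640x3 uint8, red, green, blue), "mtx" (3x3 intrinsics, pixels), "rvec" (rotation vector, rad) and "tvec" (3), from world to camera coordinates, as OpenCV has them. Camera axes: x right, y down, z forward; pixel columns grow to the right and rows downward; lengths in m; the calibration is good to about 2 mm. The wrist camera is an equidistant fisheye: a pixel r from the principal point sees the ray r / f radians off the axis. A picture is of the moment at which its call begins. There is no depth.
- job_done(): hands the job in, once; it reports no verdict.
Trained networks look in a picture, given as the dict that the camera call returned (one of the last four; its "shot" number tells which), for a name from the list of things; names that differ only in an ending like _2 or _b are one class to them, and where a whole thing is asked for, a point or a joint stands for the part that bears it (a point fixed in the world has none). Each returns a list of dicts, best first, with "p" (0 to 1); they miss things now and then, are a little off and sometimes report something else, mostly with a low value. They report only what shows in the picture. A call takes as long as a camera call.
- look_for(thing, picture): "centre" ([x, y, z] in m, in world coordinates, good to about 4 mm: the middle of the surface that is visible of it).
- place_of(thing, picture): "centre" ([x, y, z] in m, in world coordinates, good to about 4 mm: a listed point, or the origin of a listed thing).
The state is a dict: "t": time; "joints": joint angles; "dq": joint speeds; "tau": joint torques, N m; "eef_pos": TCP position; "eef_rot": TCP orientation; "wrist_force": force on the tool from outside, world axes, zero at the start; "wrist_torque": the same for the moment, N m; "width": finger opening in m.
Only numpy, scipy, OpenCV 4.12 (cv2) and the standard library are available. Lean on these libraries where they do the work, as an engineer would, in place of code of your own. Each camera call takes 0.05 s, during which the arm holds its last target.

### The job

Someone has begun to deal biscuits to the three serving stands and one tray has its first: carry on dealing the five biscuits from the dispenser, one at a time and one per tray in turn, so that every tray has one before any tray gets a second, until each holds two, the second squarely on top of the first, in the middle of the tray. The stands are set at different heights, so feel for each tray and set every biscuit down flat and gently, without dropping it or pushing hard on the tray. Leave the other things on the counter where they are.

Things in the scene. Friction and masses are not known exactly. Their poses are not given: they have to be found in the camera images.
- rack: Fixed biscuit dispenser: wooden block 86 x 86 x 40 mm with a pile of five biscuits centred on top. Origin: centre of its underside, on the table. Four 6 mm posts at x +-26.5, y +-20.5 mm, up to 95 mm above the table, guide the pile with 2.5 mm play. Grasp from above across y: there the gap between posts is 47 mm; across x it is 35 mm.
- standA: Fixed steel stand, three alike. Origin: centre of its foot, on the table; z up. Foot 100 mm wide; over it a level round tray, 120 mm wide, 3 mm lip. Tray floor 60 to 100 mm above the table, set by hand, not reported: feel for it. Tray is sprung: gives from about 1.5 N of push down, 1 mm per 1.5 N, 10 mm in all, then is hard. Over 15 N on it is a fault.
- standB: Fixed steel stand, three alike. Origin: centre of its foot, on the table; z up. Foot 100 mm wide; over it a level round tray, 120 mm wide, 3 mm lip. Tray floor 60 to 100 mm above the table, set by hand, not reported: feel for it. Tray is sprung: gives from about 1.5 N of push down, 1 mm per 1.5 N, 10 mm in all, then is hard. Over 15 N on it is a fault.
- standC: Fixed steel stand, three alike. Origin: centre of its foot, on the table; z up. Foot 100 mm wide; over it a level round tray, 120 mm wide, 3 mm lip. Holds biscuit6 already in its middle; tray floor 60 mm above the table. Tray is sprung: gives from about 1.5 N of push down, 1 mm per 1.5 N, 10 mm in all, then is hard. Over 15 N on it is a fault.
- biscuit1: Round biscuit, 56 mm diameter, 12 mm thick, flat top and bottom, 20 to 45 g; origin = centre of its underside, z up through it. Starts in the dispenser's pile, at the bottom, its underside 40 mm above the table.
- biscuit2: Round biscuit, 56 mm diameter, 12 mm thick, flat top and bottom, 20 to 45 g; origin = centre of its underside, z up through it. Starts in the dispenser's pile, second from the bottom, its underside 52 mm above the table.
- biscuit3: Round biscuit, 56 mm diameter, 12 mm thick, flat top and bottom, 20 to 45 g; origin = centre of its underside, z up through it. Starts in the dispenser's pile, in the middle, its underside 64 mm above the table.
- biscuit4: Round biscuit, 56 mm diameter, 12 mm thick, flat top and bottom, 20 to 45 g; origin = centre of its underside, z up through it. Starts in the dispenser's pile, second from the top, its underside 76 mm above the table.
- biscuit5: Round biscuit, 56 mm diameter, 12 mm thick, flat top and bottom, 20 to 45 g; origin = centre of its underside, z up through it. Starts in the dispenser's pile, on top, its underside 88 mm above the table.
- biscuit6: Round biscuit, 56 mm diameter, 12 mm thick, flat top and bottom, 20 to 45 g; origin = centre of its underside, z up through it. Already lies in the middle of stand C's tray; leave it there.
- cup: White cup, 72 mm wide, 85 mm high; bystander, not to be disturbed. Origin under its centre, on the table.
- bowl: Steel bowl, 90 mm wide, 50 mm high; bystander, not to be disturbed. Origin under its centre, on the table.
- jug: Clear jug with a handle, 100 mm wide, 140 mm high; bystander, not to be disturbed. Origin under its centre, on the table.
- pump1: Amber pump bottle, 70 x 70 mm, 182 mm high; bystander, not to be disturbed. Origin under its centre, on the table.
- pump2: Amber pump bottle, 70 x 70 mm, 182 mm high; bystander, not to be disturbed. Origin under its centre, on the table.
- tub: Grey tub with a white lid, 90 x 120 mm, 70 mm high; bystander, not to be disturbed. Origin under its centre, on the table.
- spoon: Steel spoon 170 mm long, lying flat; bystander, not to be disturbed. Origin on its underside.

How it is judged:
By the outcome, as a careful person would: the job done as asked, in the order asked, and still so for the second after the job is handed in, with the robot touching nothing.
It also fails if it takes over 72 s, if anything falls off the work surface, if the arm or the gripper's body presses on something with over 40 N, if the wrist force passes 120 N, or if a joint passes its speed limit or range.

## Working session

There is one attempt and no reset: what is moved stays moved. The work goes in short steps, Python scripts to look and compute and a shell command to move; the robot and the scene stay as the last step left them, time stands still between calls to the robot, and variables do not carry over. Pictures are saved under pics/ and viewed, and the job is handed in when it is done.

```bash
ls; mkdir -p pics; cat > h.py <<'E'
import numpy as np, cv2
from cell import *
def snap(cam,fn):
    f=grab_frame(cam); cv2.imwrite('pics/'+fn,f['pixels'][:,:,::-1]); return f
E
python3 - <<'E'
from h import *
s=state(); print(s, tcp_to_tips)
for c in ['scene','side']:
    f=snap(c,c+'0.png')
    for n in ['rack','standA','standB','standC','biscuit5','biscuit6','cup','bowl','jug','pump1','tub','spoon']:
        print(c,n,[(np.round(d['centre'],3).tolist(),round(d['p'],2)) for d in place_of(n,f)[:4]])
E
```

```text
pics
{'t': 0.0, 'joints': array([-1.45989715e-01,  3.42709700e-01,  1.52501571e+00, -1.01825621e-05,
        1.27538585e+00, -1.45963803e-01]), 'dq': array([ 1.19248587e-03,  2.00200805e-03,  1.38516314e-03,  1.70258697e-03,
       -5.97995287e-04,  2.03948415e-05]), 'tau': array([ 7.61924657e-04, -4.31245601e+01, -2.44219762e+01,  7.17750052e-02,
        5.59406646e-02, -1.04314388e-04]), 'eef_pos': array([5.24629668e-01, 7.91949009e-05, 2.48052150e-01]), 'eef_rot': array([-3.14008878e+00, -2.11241516e-04,  1.57077323e+00]), 'wrist_force': array([ 0.13503957, -0.10009535,  0.05543275]), 'wrist_torque': array([-0.00322252, -0.00204123,  0.04232135]), 'width': 0.09163146457870731} 0.022
scene rack [([0.433, -0.004, 0.002], 0.8)]
scene standA [([0.492, -0.23, 0.003], 0.89)]
scene standB [([0.421, 0.26, -0.001], 0.91), ([0.435, -0.002, 0.061], 0.72)]
scene standC [([0.596, -0.018, 0.0], 0.57)]
scene biscuit5 [([0.594, -0.014, 0.059], 0.83), ([0.432, -0.003, 0.087], 0.75), ([0.438, -0.005, 0.078], 0.53), ([0.435, -0.002, 0.063], 0.48)]
scene biscuit6 [([0.594, -0.014, 0.059], 0.83), ([0.
[... 614 characters left out ...]
([0.421, 0.26, -0.002], 0.75), ([0.621, 0.222, -0.002], 0.53)]
side standC [([0.42, 0.257, -0.002], 0.6)]
side biscuit5 [([0.435, -0.0, 0.087], 0.68), ([0.43, -0.002, 0.074], 0.66), ([0.594, -0.014, 0.059], 0.63), ([0.431, -0.0, 0.04], 0.59)]
side biscuit6 [([0.435, -0.0, 0.087], 0.68), ([0.43, -0.002, 0.074], 0.66), ([0.594, -0.014, 0.059], 0.63), ([0.431, -0.0, 0.04], 0.59)]
side cup []
side bowl [([0.619, 0.22, -0.001], 0.74)]
side jug [([0.767, 0.224, -0.001], 0.8), ([0.267, -0.321, -0.001], 0.48)]
side pump1 [([0.714, -0.341, -0.004], 0.72), ([0.77, -0.19, -0.001], 0.69)]
side tub [([0.766, 0.227, -0.0], 0.28), ([0.712, -0.338, -0.005], 0.28)]
side spoon [([0.262, -0.318, 0.003], 0.67)]
```

```bash
python3 - <<'E'
from h import *
f=snap('wrist','wrist0.png')
E
```

```text
(no output)
```

View pics/scene0.png

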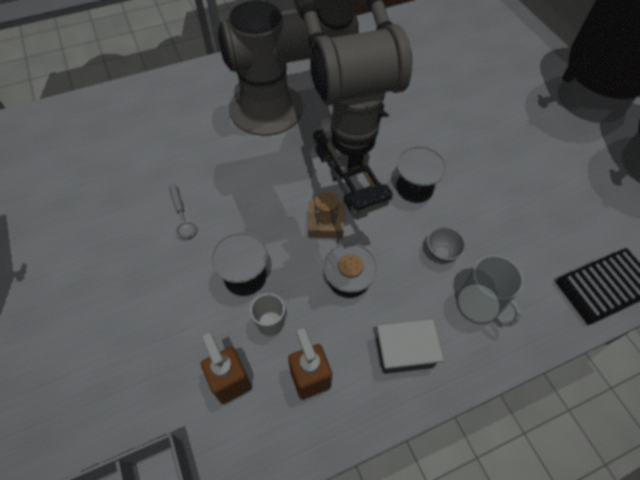

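View pics/side0.png

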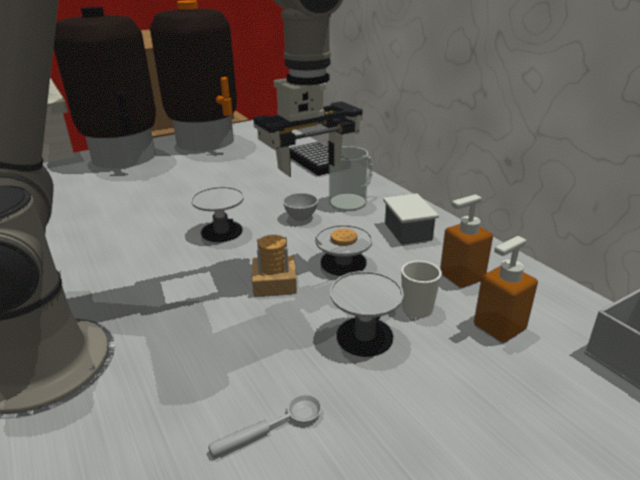

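View pics/wrist0.png

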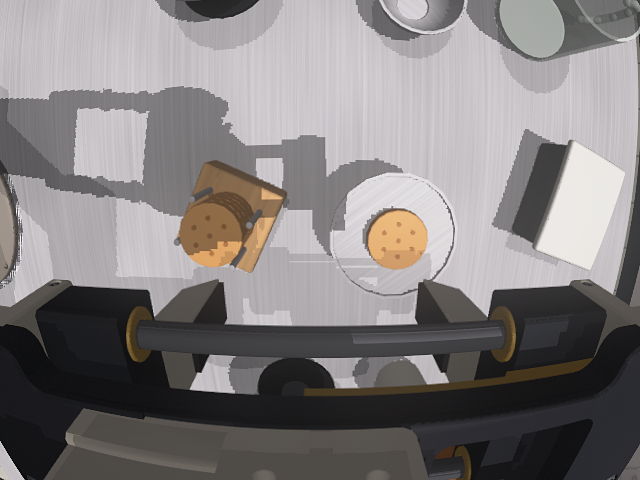

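The wrist view shows the rack turned by roughly 25°, with block corners near (211,161), (287,193) and (250,272). Stand C with its biscuit is at (398,238). Next I'll get the rack yaw from the corners and posts.

```bash
cat >> h.py <<'E'
def ray(f,u,v,fish=None):
    K=f['mtx']; R=cv2.Rodrigues(np.array(f['rvec'],float))[0]; t=np.array(f['tvec'],float).ravel()
    x=(u-K[0,2])/K[0,0]; y=(v-K[1,2])/K[1,1]
    if fish:
        th=np.hypot(x,y); d=np.array([np.sin(th)*x/th,np.sin(th)*y/th,np.cos(th)]) if th>1e-9 else np.array([0,0,1.])
    else: d=np.array([x,y,1.])
    return -R.T@t, R.T@d
def atz(f,u,v,z,fish=True):
    c,d=ray(f,u,v,fish); return (c+d*(z-c[2])/d[2])
def proj(f,P,fish=True):
    K=f['mtx']; R=cv2.Rodrigues(np.array(f['rvec'],float))[0]; t=np.array(f['tvec'],float).ravel()
    p=(R@np.atleast_2d(P).T).T+t
    if fish:
        r=np.hypot(p[:,0],p[:,1]); th=np.arctan2(r,p[:,2]); s=th/np.maximum(r,1e-12)
        x,y=p[:,0]*s,p[:,1]*s
    else: x,y=p[:,0]/p[:,2],p[:,1]/p[:,2]
    return np.c_[K[0,0]*x+K[0,2],K[1,1]*y+K[1,2]]
E
python3 - <<'E'
from h import *
f=grab_frame('wrist')
c=[(211,161),(287,193),(250,272)]
P=[atz(f,u,v,.04) for u,v in c]; print(np.round(P,4))
for a,b in((0,1),(1,2)): d=P[b]-P[a]; print(np.hypot(*d[:2]),np.degrees(np.arctan2(d[1],d[0])))
print('biscC',atz(f,398,238,.072), 'biscTop',atz(f,212,232,.1))
im=f['pixels'][140:300,160:320,::-1]; im=cv2.resize(im,(800,800),interpolation=cv2.INTER_CUBIC)[:600]
cv2.imwrite('pics/z0.png',cv2.resize(f['pixels'][150:290,160:330,::-1],None,fx=4,fy=4,interpolation=cv2.INTER_CUBIC))
for n in ['rack','biscuit5','standC']: print(n,[(np.round(d['centre'],4).tolist(),round(d['p'],2)) for d in place_of(n,f)[:4]])
E
```

```text
[[ 0.4211  0.0531  0.04  ]
 [ 0.4936  0.0209  0.04  ]
 [ 0.4542 -0.0585  0.04  ]]
0.07930291579163828 -23.921015155311224
0.08865369184997542 -116.39709531311826
biscC [ 0.59383612 -0.01389298  0.072     ] biscTop [ 0.43654816 -0.00086679  0.1       ]
rack [([0.434, -0.0006, -0.0036], 0.89)]
biscuit5 [([0.4301, -0.0035, 0.0856], 0.95), ([0.6175, 0.2195, 0.0003], 0.71), ([0.5951, -0.0191, 0.0593], 0.69)]
standC [([0.5931, -0.0191, 0.003], 0.65)]
```

View pics/z0.png

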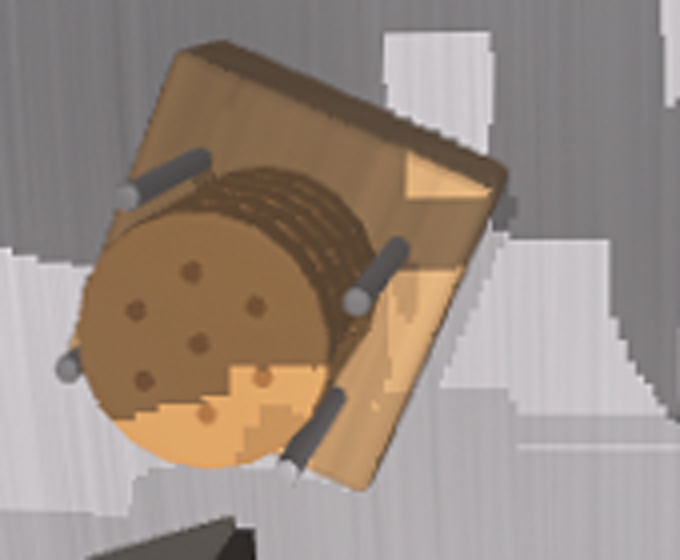

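```bash
python3 - <<'E'
from h import *
f=grab_frame('wrist')
c=[(191.5,199),(249.3,225.5),(232.5,267),(176.8,242.5)]
P=np.array([atz(f,u,v,.095) for u,v in c]); print(np.round(P,4),P.mean(0))
for i in range(4): d=P[(i+1)%4]-P[i]; print(np.hypot(*d[:2]),np.degrees(np.arctan2(d[1],d[0])))
print(atz(f,211,234.8,.1))
c=[(204.5,163.8),(284,197.5),(251,272.5)]
P=np.array([atz(f,u,v,.04) for u,v in c]);print(P)
for i in range(2): d=P[(i+1)%4]-P[i]; print(np.hypot(*d[:2]),np.degrees(np.arctan2(d[1],d[0])))
print((P[0]+P[2])/2)
E
```

```text
[[ 0.419   0.026   0.095 ]
 [ 0.4672  0.0032  0.095 ]
 [ 0.4506 -0.0329  0.095 ]
 [ 0.402  -0.0113  0.095 ]] [ 0.43470529 -0.00377423  0.095     ]
0.053298136768561974 -25.36380357364733
0.03971658561552367 -114.77752127621456
0.05312463959094392 156.0203612068921
0.04100210204739775 65.46822092224545
[ 0.43549187 -0.00323259  0.1       ]
[[ 0.4144346   0.05064636  0.04      ]
 [ 0.49069115  0.01662993  0.04      ]
 [ 0.45518978 -0.0590335   0.04      ]]
0.08349957838938196 -24.040637050483998
0.08357811542273035 -115.13602429157676
[ 0.43481219 -0.00419357  0.04      ]
```

```bash
python3 - <<'E'
from h import *
for c in ['scene','side']:
    f=grab_frame(c)
    im=f['pixels'][:,:,::-1].copy()
    for n in ['standA','standB','standC']:
        print(c,n,[(np.round(d['centre'],4).tolist(),round(d['p'],2)) for d in look_for(n,f)[:3]])
    if c=='scene': B={'A':(200,225,290,300),'B':(385,140,455,210),'C':(315,240,385,300)}
    else: B={'A':(320,265,420,360),'B':(185,180,255,245),'C':(305,215,380,280)}
    tiles=[cv2.resize(im[b:d,a:e],(400,int(400*(d-b)/(e-a))),interpolation=cv2.INTER_CUBIC) for a,b,e,d in B.values()]
    for k,t in zip(B,tiles): cv2.imwrite(f'pics/{c}{k}.png',t); print(k,t.shape)
    H=max(t.shape[0] for t in tiles); 
    m=np.hstack([cv2.copyMakeBorder(t,0,H-t.shape[0],0,0,cv2.BORDER_CONSTANT) for t in tiles])
    cv2.imwrite(f'pics/{c}_m.png',cv2.resize(m,None,fx=.66,fy=.66))
    np.save(f'{c}.npy',{k:f[k] for k in('mtx','rvec','tvec')},allow_pickle=True)
E
```

```text
scene standA [([0.5015, -0.2348, 0.098], 0.94), ([0.607, -0.0253, 0.0588], 0.7)]
scene standB [([0.4314, 0.2501, 0.0882], 0.86)]
scene standC [([0.6071, -0.0286, 0.0635], 0.96), ([0.5982, -0.0159, 0.0695], 0.47), ([0.4603, -0.0185, 0.0647], 0.15)]
A (333, 400, 3)
B (400, 400, 3)
C (342, 400, 3)
side standA [([0.4816, -0.2392, 0.0934], 0.86)]
side standB [([0.4171, 0.2467, 0.0917], 0.63)]
side standC [([0.5795, -0.031, 0.0586], 0.93)]
A (380, 400, 3)
B (371, 400, 3)
C (346, 400, 3)
```

View pics/scene_m.png

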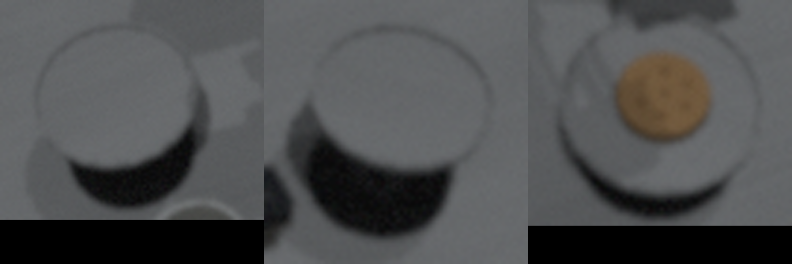

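View pics/side_m.png

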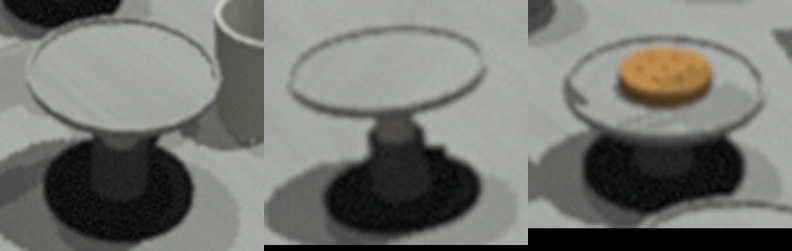

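```bash
cat > fit.py <<'E'
from h import *
from scipy.optimize import least_squares
F={c:np.load(c+'.npy',allow_pickle=True).item() for c in('scene','side')}
def box(ox,oy,s,x0,x1,y0,y1): return [ox+x0/s,ox+x1/s,oy+y0/s,oy+y1/s]
D={'A':{'scene':box(200,225,2.933,36,198,25,168),'side':box(320,265,2.64,26,220,20,132)},
'B':{'scene':box(385,140,3.771,48,230,27,172),'side':box(185,180,3.771,26,223,28,114)},
'C':{'scene':box(315,240,3.771,33,233,18,193),'side':box(305,215,3.52,37,236,37,141)}}
th=np.linspace(0,2*np.pi,181)
def bb(f,p,r=.06):
    q=proj(f,np.c_[p[0]+r*np.cos(th),p[1]+r*np.sin(th),0*th+p[2]],False); return np.array([q[:,0].min(),q[:,0].max(),q[:,1].min(),q[:,1].max()])
x0={'A':[.49,-.232,.09],'B':[.42,.26,.09],'C':[.594,-.015,.063]}
for k in D:
    res=lambda p:np.concatenate([bb(F[c],p)-D[k][c] for c in F])
    s=least_squares(res,x0[k]); print(k,np.round(s.x,4),np.round(s.fun,1))
E
python3 fit.py
```

```text
A [ 0.4947 -0.2331  0.096 ] [-0.4  0.5 -0.2  0.1  0.4 -0.3 -0.2  0.3]
B [0.4245 0.2576 0.0894] [-0.4  0.4  0.3 -0.  -0.2 -0.   0.2 -0.3]
C [ 0.5942 -0.015   0.0592] [-0.4  0.6 -1.   0.7 -0.3  0.4  0.5 -0.2]
```

```bash
python3 -m handwheel '[{"gripper":100,"translation":[-30,0,-20],"roll":8},{"gripper":100,"translation":[-60,-2,-40],"roll":16},{"gripper":100,"translation":[-90,-4,-60],"roll":25},{"gripper":90,"translation":[-90,-4,-80],"roll":33},{"gripper":85,"translation":[-90,-4,-80],"roll":42},{"gripper":85,"translation":[-90,-4,-80],"roll":50},{"gripper":85,"translation":[-90,-4,-80],"roll":58},{"gripper":85,"translation":[-90,-4,-80],"roll":65.3},{"gripper":85,"translation":[-90,-4,-80],"roll":65.3},{"gripper":85,"translation":[-90,-4,-80],"roll":65.3}]'
python3 - <<'E'
from h import *
f=snap('wrist','w1.png'); print(state()['joints'])
d=np.array([np.cos(np.radians(-24.7)),np.sin(np.radians(-24.7))]);n=np.array([-d[1],d[0]])
c=np.array([.4347,-.0037])
for a,b in((1,1),(1,-1),(-1,-1),(-1,1)):
    q=c+.0265*a*d+.0205*b*n; print(np.round(proj(f,[*q,.095]),1))
print(proj(f,[*c,.1]))
E
```

```text
t: 3.0
eef_pos: [0.4351, -0.004, 0.1688]
eef_rot: [3.141, 0.0, 2.707]
wrist_force: [0.4, -0.2, 0.6]
width: 0.0782
[-1.85751615e-01  2.70576227e-01  1.87644117e+00  1.12346348e-04
  9.94432964e-01 -1.32239229e+00]
[[355.1 302.3]]
[[289.6 302.5]]
[[286.9 219.6]]
[[357.5 219.4]]
[[322.30108749 265.46542791]]
```

View pics/w1.png

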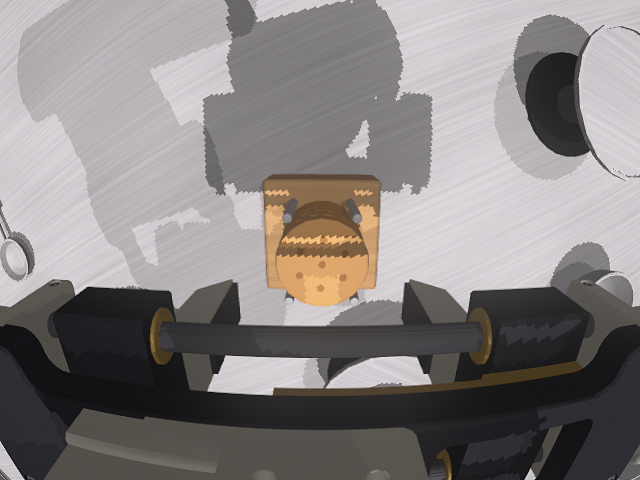

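The wrist view shows the pile at (322,262) and the posts at (288,217), (357,215), (290,300) and (355,301), all within 3 px of prediction. The alignment is good, so I'll descend and grip.

```bash
python3 -m handwheel '[{"gripper":85,"translation":[0,0,-30],"roll":0},{"gripper":85,"translation":[0,0,-48],"roll":0},{"gripper":85,"translation":[0,0,-55.5],"roll":0},{"gripper":85,"translation":[0,0,-55.5],"roll":0},{"gripper":0,"translation":[0,0,-55.5],"roll":0},{"gripper":0,"translation":[0,0,-55.5],"roll":0},{"gripper":0,"translation":[0,0,-55.5],"roll":0},{"gripper":0,"translation":[0,0,-55.5],"roll":0},{"gripper":0,"translation":[0,0,-55.5],"roll":0}]'
```

```text
t: 3.95
eef_pos: [0.4355, -0.004, 0.1139]
eef_rot: [3.141, 0.002, 2.707]
wrist_force: [-0.9, 1.1, 5.9]
width: 0.0552
```

```bash
python3 -m handwheel '[{"gripper":0,"translation":[0,0,10],"roll":0},{"gripper":0,"translation":[0,0,30],"roll":0},{"gripper":0,"translation":[0,0,50],"roll":0},{"gripper":0,"translation":[8,-30,55],"roll":0},{"gripper":0,"translation":[18,-70,55],"roll":0},{"gripper":0,"translation":[28,-110,55],"roll":0},{"gripper":0,"translation":[38,-150,55],"roll":0},{"gripper":0,"translation":[48,-190,55],"roll":0},{"gripper":0,"translation":[55,-218,55],"roll":0},{"gripper":0,"translation":[58.5,-229,55],"roll":0},{"gripper":0,"translation":[58.5,-229,55],"roll":0},{"gripper":0,"translation":[58.5,-229,55],"roll":0}]'
python3 - <<'E'
from h import *
f=snap('wrist','w2.png'); s=state(); print(s['eef_pos'],s['wrist_force'],s['width'])
np.save('w2.npy',{k:f[k] for k in('mtx','rvec','tvec')},allow_pickle=True)
for z in (.093,.099):
    q=proj(f,np.c_[.494+.06*np.cos(np.linspace(0,6.28,9)),-.233+.06*np.sin(np.linspace(0,6.28,9)),np.full(9,z)]); print(np.round(q).tolist())
f=snap('side','s2.png')
E
```

```text
t: 5.15
eef_pos: [0.4936, -0.2319, 0.1689]
eef_rot: [3.14, 0.0, 2.707]
wrist_force: [0.5, 1.1, -0.6]
width: 0.0551
[ 0.49361844 -0.23156057  0.16896254] [ 0.08365717  1.1617367  -0.66232582] 0.05458616278249018
[[359.0, 340.0], [409.0, 294.0], [412.0, 223.0], [357.0, 170.0], [277.0, 173.0], [227.0, 231.0], [235.0, 300.0], [289.0, 343.0], [358.0, 340.0]]
[[359.0, 345.0], [411.0, 298.0], [414.0, 226.0], [358.0, 171.0], [275.0, 175.0], [225.0, 233.0], [233.0, 304.0], [289.0, 348.0], [359.0, 345.0]]
```

View pics/w2.png

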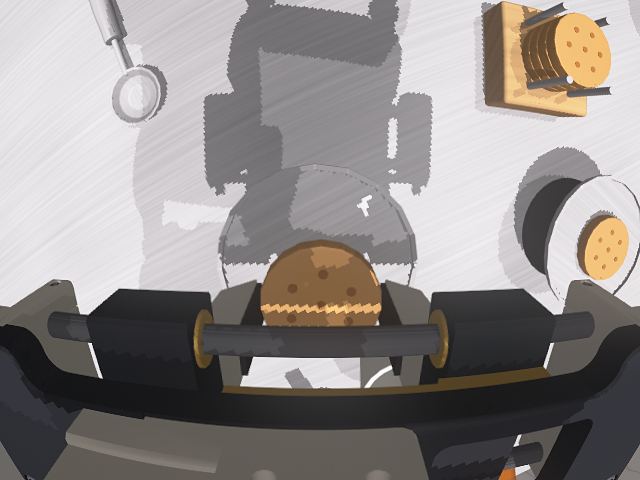

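View pics/s2.png

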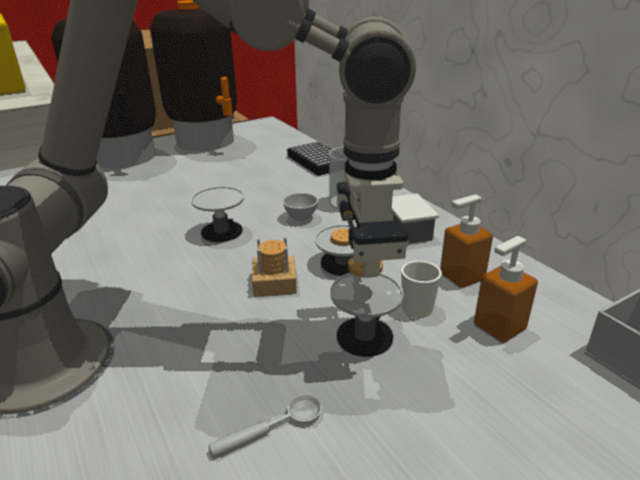

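Wrist view: one biscuit is held flat at (321,290). The tray rim spans x 220 to 415, with its top at y≈164. I'll refine the tray centre from that.

```bash
cat > fitw.py <<'E'
from h import *
import sys
from scipy.optimize import least_squares
th=np.linspace(0,2*np.pi,361)
def fitw(fn,L,R,T,p0,zf=None):
    f=np.load(fn,allow_pickle=True).item()
    def res(p):
        z=p[2] if zf is None else zf
        q=proj(f,np.c_[p[0]+.06*np.cos(th),p[1]+.06*np.sin(th),0*th+z])
        return [q[:,0].min()-L,q[:,0].max()-R,q[:,1].min()-T]
    s=least_squares(res,p0 if zf is None else p0[:2],x_scale=.01); return np.round(s.x,4),np.round(s.fun,1)
E
python3 - <<'E'
from fitw import *
f=grab_frame('wrist') 
im=f['pixels'][:,:,::-1]
cv2.imwrite('pics/w2z.png',cv2.resize(im[150:330,200:430],None,fx=3.4,fy=3.3,interpolation=cv2.INTER_CUBIC))
print(fitw('w2.npy',220,415.5,164,[.494,-.233,.096]))
for z in(.093,.096,.099,.103):print(z,fitw('w2.npy',220,415.5,164,[.494,-.233,.096],z))
E
```

```text
(array([ 0.4934, -0.2347,  0.0944]), array([ 0., -0.,  0.]))
0.093 (array([ 0.4934, -0.2347]), array([ 0.6, -0.6, -0.1]))
0.096 (array([ 0.4933, -0.2347]), array([-0.6,  0.6,  0.1]))
0.099 (array([ 0.4932, -0.2346]), array([-1.9,  1.9,  0.3]))
0.103 (array([ 0.4931, -0.2345]), array([-3.6,  3.6,  0.6]))
```

View pics/w2z.png

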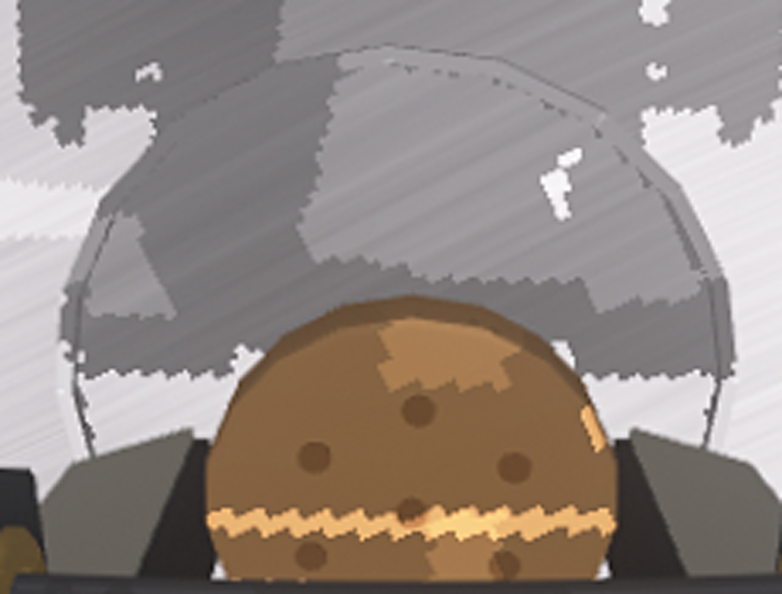

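```bash
python3 - <<'E'
from fitw import *
f=np.load('w2.npy',allow_pickle=True).item(); s=state();p=s['eef_pos']; print(p)
for z in (.1435,.1555):
    q=proj(f,np.c_[p[0]+.028*np.cos(th),p[1]+.028*np.sin(th),0*th+z]); print(z,q.min(0),q.max(0))
print(-cv2.Rodrigues(f['rvec'])[0].T@f['tvec'])
E
python3 -m handwheel '[{"gripper":0,"translation":[0,-3,-12],"roll":0},{"gripper":0,"translation":[0,-3,-24],"roll":0},{"gripper":0,"translation":[0,-3,-32],"roll":0},{"gripper":0,"translation":[0,-3,-36],"roll":0},{"gripper":0,"translation":[0,-3,-36],"roll":0},{"gripper":0,"translation":[0,-3,-36],"roll":0}]'
```

```text
[ 0.49381418 -0.23158185  0.16913446]
0.1435 [264.81251755 241.35503353] [381.41795536 347.05734822]
0.1555 [261.15940936 249.35718657] [385.42104512 360.30142777]
[ 0.42499629 -0.20114455  0.30482569]
t: 5.9
eef_pos: [0.4939, -0.2347, 0.1331]
eef_rot: [3.141, 0.001, 2.709]
wrist_force: [-1.0, -0.5, -0.5]
width: 0.0546
```

```bash
python3 -m handwheel '[{"gripper":0,"translation":[0,0,-2],"roll":0},{"gripper":0,"translation":[0,0,-4],"roll":0},{"gripper":0,"translation":[0,0,-5],"roll":0}]'; python3 -m handwheel '[{"gripper":0,"translation":[0,0,-1.5],"roll":0},{"gripper":0,"translation":[0,0,-3],"roll":0}]'
```

```text
t: 6.2
eef_pos: [0.4939, -0.2347, 0.1281]
eef_rot: [3.141, 0.001, 2.709]
wrist_force: [0.1, -0.7, -0.9]
width: 0.0552
t: 6.4
eef_pos: [0.4939, -0.2347, 0.125]
eef_rot: [3.141, 0.001, 2.709]
wrist_force: [-0.4, 0.2, -1.1]
width: 0.0546
```

```bash
python3 -m handwheel '[{"gripper":0,"translation":[0,0,-1.5],"roll":0},{"gripper":0,"translation":[0,0,-2],"roll":0}]'; python3 -m handwheel '[{"gripper":0,"translation":[0,0,-1.5],"roll":0},{"gripper":0,"translation":[0,0,-2],"roll":0}]'
```

```text
t: 6.6
eef_pos: [0.4939, -0.2347, 0.1228]
eef_rot: [3.141, 0.001, 2.709]
wrist_force: [-0.3, -1.0, -1.1]
width: 0.055
t: 6.8
eef_pos: [0.4939, -0.2347, 0.121]
eef_rot: [3.141, 0.001, 2.709]
wrist_force: [-1.9, 1.5, 3.6]
width: 0.055
```

```bash
python3 -m handwheel '[{"gripper":0,"translation":[0,0,-1],"roll":0},{"gripper":0,"translation":[0,0,-1],"roll":0}]'
```

```text
t: 7.0
eef_pos: [0.494, -0.2347, 0.1202]
eef_rot: [3.141, 0.002, 2.709]
wrist_force: [-0.9, 0.4, 3.9]
width: 0.0549
```

Contact felt, with tray A's floor at about 0.097. I'll ease up a little, then release.

```bash
python3 -m handwheel '[{"gripper":0,"translation":[0,0,1.2],"roll":0},{"gripper":0,"translation":[0,0,1.2],"roll":0}]'; python3 -m handwheel '[{"gripper":66,"translation":[0,0,0.3],"roll":0},{"gripper":70,"translation":[0,0,0.3],"roll":0},{"gripper":75,"translation":[0,0,0.3],"roll":0},{"gripper":75,"translation":[0,0,0.3],"roll":0}]'
```

```text
t: 7.2
eef_pos: [0.494, -0.2347, 0.1216]
eef_rot: [3.141, 0.002, 2.709]
wrist_force: [-0.6, 0.1, 2.0]
width: 0.055
t: 7.6
eef_pos: [0.4939, -0.2347, 0.1217]
eef_rot: [3.141, 0.001, 2.709]
wrist_force: [-0.4, 0.7, 0.3]
width: 0.0687
```

```bash
python3 -m handwheel '[{"gripper":75,"translation":[0,0,15],"roll":0},{"gripper":75,"translation":[0,0,50],"roll":0},{"gripper":85,"translation":[-5,20,50],"roll":0},{"gripper":85,"translation":[-15,60,50],"roll":0},{"gripper":85,"translation":[-25,105,50],"roll":0},{"gripper":85,"translation":[-38,150,50],"roll":0},{"gripper":85,"translation":[-49,195,50],"roll":0},{"gripper":85,"translation":[-58,225,50],"roll":0},{"gripper":85,"translation":[-59,231,40],"roll":0},{"gripper":85,"translation":[-59,231,30],"roll":0},{"gripper":85,"translation":[-59,231,30],"roll":0}]'
python3 - <<'E'
from h import *
snap('side','s3.png');snap('scene','c3.png');snap('wrist','w3.png');print(state()['eef_pos'])
E
```

```text
t: 8.7
eef_pos: [0.4346, -0.0043, 0.1502]
eef_rot: [-3.141, -0.001, 2.709]
wrist_force: [-0.1, -0.7, 0.2]
width: 0.078
[ 0.4353805  -0.00481646  0.15149641]
```

View pics/s3.png

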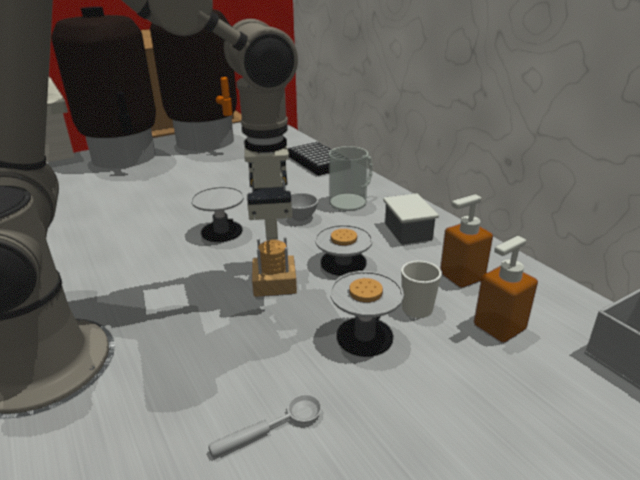

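View pics/w3.png

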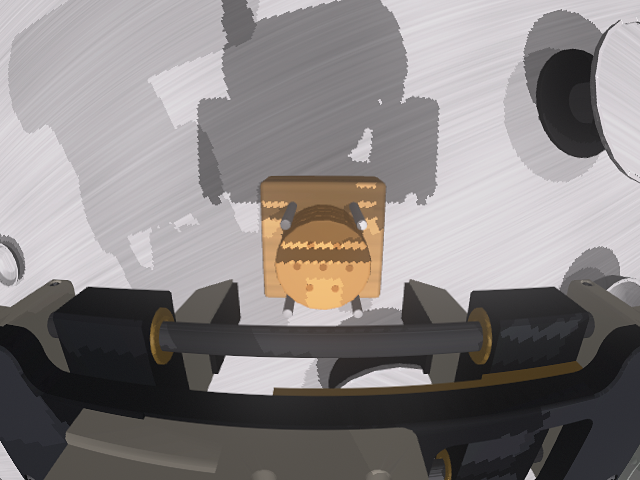

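Side view: the first biscuit lies flat in the middle of tray A at (366,289). The wrist view shows four left in the pile, centred at (322,262). Next biscuit.

```bash
python3 -m handwheel '[{"gripper":85,"translation":[0,0,-25],"roll":0},{"gripper":85,"translation":[0,0,-42],"roll":0},{"gripper":85,"translation":[0,0,-49.5],"roll":0},{"gripper":85,"translation":[0,0,-49.5],"roll":0},{"gripper":0,"translation":[0,0,-49.5],"roll":0},{"gripper":0,"translation":[0,0,-49.5],"roll":0},{"gripper":0,"translation":[0,0,-49.5],"roll":0},{"gripper":0,"translation":[0,0,-49.5],"roll":0},{"gripper":0,"translation":[0,0,-49.5],"roll":0}]'
```

```text
t: 9.75
eef_pos: [0.4358, -0.0049, 0.1026]
eef_rot: [3.141, 0.003, 2.707]
wrist_force: [-1.2, 0.1, 5.0]
width: 0.0549
```

```bash
python3 -m handwheel '[{"gripper":0,"translation":[0,0,10],"roll":0},{"gripper":0,"translation":[0,0,35],"roll":0},{"gripper":0,"translation":[0,0,60],"roll":0},{"gripper":0,"translation":[-2,30,65],"roll":0},{"gripper":0,"translation":[-4,72,65],"roll":0},{"gripper":0,"translation":[-6,116,65],"roll":0},{"gripper":0,"translation":[-8,160,65],"roll":0},{"gripper":0,"translation":[-10,204,65],"roll":0},{"gripper":0,"translation":[-12,242,65],"roll":0},{"gripper":0,"translation":[-13,262,65],"roll":0},{"gripper":0,"translation":[-13,262,65],"roll":0},{"gripper":0,"translation":[-13,262,65],"roll":0}]'
python3 - <<'E'
from h import *
f=snap('wrist','w4.png'); s=state(); print(s['eef_pos'],s['wrist_force'],s['width'])
np.save('w4.npy',{k:f[k] for k in('mtx','rvec','tvec')},allow_pickle=True)
cv2.imwrite('pics/w4z.png',cv2.resize(f['pixels'][150:330,200:430,::-1],None,fx=3.4,fy=3.3,interpolation=cv2.INTER_CUBIC))
E
```

```text
t: 10.95
eef_pos: [0.4225, 0.257, 0.1677]
eef_rot: [3.141, 0.003, 2.708]
wrist_force: [-1.1, 0.5, -1.0]
width: 0.0547
[0.4226586  0.25643304 0.16770651] [ 0.54677025  0.09306739 -1.02922323] 0.0549412154820389
```

View pics/w4z.png

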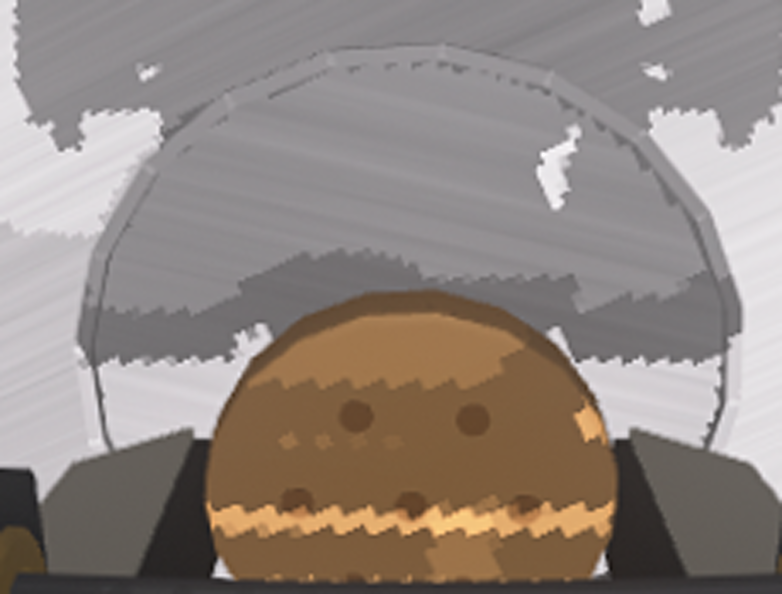

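```bash
python3 - <<'E'
from fitw import *
print(fitw('w4.npy',222.9,418.5,163,[.4225,.258,.092]))
print(fitw('w2.npy',218.2,416.2,163.6,[.494,-.233,.096]))
E
```

```text
(array([0.4227, 0.256 , 0.0932]), array([0., 0., 0.]))
(array([ 0.4928, -0.2348,  0.0974]), array([-0.,  0.,  0.]))
```

```bash
python3 -m handwheel '[{"gripper":0,"translation":[0,-0.5,-14],"roll":0},{"gripper":0,"translation":[0,-0.5,-28],"roll":0},{"gripper":0,"translation":[0,-0.5,-37],"roll":0},{"gripper":0,"translation":[0,-0.5,-40],"roll":0},{"gripper":0,"translation":[0,-0.5,-42],"roll":0},{"gripper":0,"translation":[0,-0.5,-43],"roll":0}]';python3 -m handwheel '[{"gripper":0,"translation":[0,0,-1.5],"roll":0},{"gripper":0,"translation":[0,0,-2],"roll":0}]'
```

```text
t: 11.6
eef_pos: [0.423, 0.2558, 0.125]
eef_rot: [3.141, 0.003, 2.707]
wrist_force: [0.6, 0.1, 0.0]
width: 0.0547
t: 11.8
eef_pos: [0.4231, 0.2558, 0.1232]
eef_rot: [3.141, 0.003, 2.707]
wrist_force: [-0.4, 0.2, -0.2]
width: 0.0548
```

```bash
python3 -m handwheel '[{"gripper":0,"translation":[0,0,-1.5],"roll":0},{"gripper":0,"translation":[0,0,-2],"roll":0}]'
```

```text
t: 12.0
eef_pos: [0.4231, 0.2559, 0.1212]
eef_rot: [3.14, 0.003, 2.707]
wrist_force: [0.4, 1.0, -0.2]
width: 0.0548
```

```bash
python3 -m handwheel '[{"gripper":0,"translation":[0,0,-1.2],"roll":0},{"gripper":0,"translation":[0,0,-1.5],"roll":0}]'
```

```text
t: 12.2
eef_pos: [0.423, 0.2559, 0.1196]
eef_rot: [3.141, 0.003, 2.707]
wrist_force: [0.1, 0.1, -0.5]
width: 0.0548
```

```bash
python3 -m handwheel '[{"gripper":0,"translation":[0,0,-1.2],"roll":0},{"gripper":0,"translation":[0,0,-1.5],"roll":0}]'
```

```text
t: 12.4
eef_pos: [0.423, 0.2559, 0.1179]
eef_rot: [3.141, 0.003, 2.707]
wrist_force: [0.5, -0.1, -0.1]
width: 0.0546
```

```bash
python3 -m handwheel '[{"gripper":0,"translation":[0,0,-1.2],"roll":0},{"gripper":0,"translation":[0,0,-1.5],"roll":0}]'
```

```text
t: 12.6
eef_pos: [0.4231, 0.2559, 0.1165]
eef_rot: [3.141, 0.003, 2.707]
wrist_force: [0.2, -1.1, 2.7]
width: 0.0545
```

```bash
python3 -m handwheel '[{"gripper":0,"translation":[0,0,0.5],"roll":0},{"gripper":0,"translation":[0,0,0.5],"roll":0}]'; python3 -m handwheel '[{"gripper":66,"translation":[0,0,0.3],"roll":0},{"gripper":70,"translation":[0,0,0.3],"roll":0},{"gripper":75,"translation":[0,0,0.3],"roll":0},{"gripper":75,"translation":[0,0,0.3],"roll":0}]'
```

```text
t: 12.8
eef_pos: [0.4231, 0.2559, 0.117]
eef_rot: [3.141, 0.003, 2.707]
wrist_force: [-0.5, 0.1, -0.5]
width: 0.0555
t: 13.2
eef_pos: [0.4231, 0.2559, 0.1173]
eef_rot: [3.141, 0.003, 2.707]
wrist_force: [0.8, 0.1, -0.6]
width: 0.0687
```

```bash
python3 -m handwheel '[{"gripper":75,"translation":[0,0,15],"roll":0},{"gripper":75,"translation":[0,0,50],"roll":0},{"gripper":85,"translation":[0,-10,55],"roll":0}]'; python3 - <<'E'
from h import *
f=snap('wrist','w5.png'); s=state(); print(s['eef_pos'])
np.save('w5.npy',{k:f[k] for k in('mtx','rvec','tvec')},allow_pickle=True)
cv2.imwrite('pics/w5z.png',cv2.resize(f['pixels'][130:330,200:430,::-1],None,fx=3.4,fy=3,interpolation=cv2.INTER_CUBIC))
E
```

```text
t: 13.5
eef_pos: [0.4248, 0.2471, 0.1755]
eef_rot: [3.136, 0.008, 2.708]
wrist_force: [0.2, -0.2, 0.2]
width: 0.073
[0.42421805 0.24531082 0.17464838]
```

View pics/w5z.png

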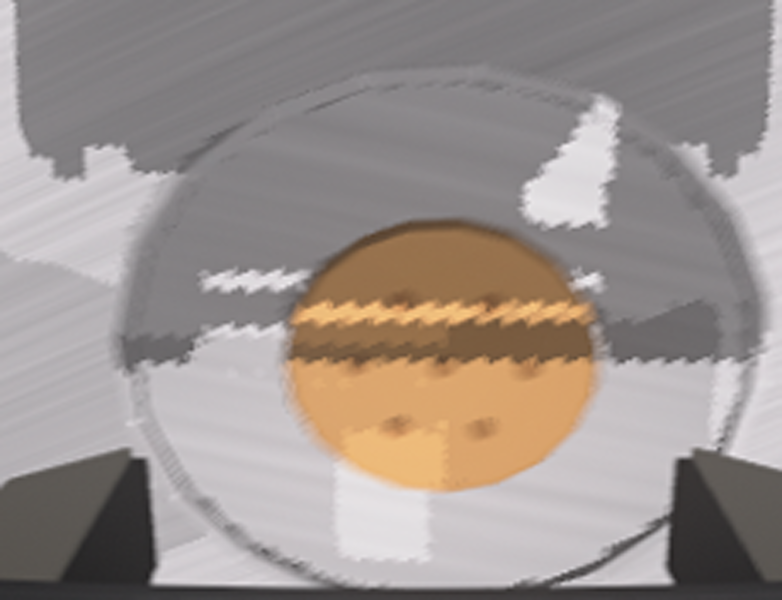

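```bash
python3 - <<'E'
from fitw import *
f=np.load('w5.npy',allow_pickle=True).item()
def fit(z,r,L,R,T=None,B=None):
    def res(p):
        q=proj(f,np.c_[p[0]+r*np.cos(th),p[1]+r*np.sin(th),0*th+z])
        o=[q[:,0].min()-L,q[:,0].max()-R]
        if T:o.append(q[:,1].min()-T)
        if B:o.append(q[:,1].max()-B)
        return o
    s=least_squares(res,[.423,.256],x_scale=.01);return np.round(s.x,4),np.round(s.fun,1)
print('rim',fit(.093,.06,233.2,425,152.3,327.3)); print('bis',fit(.102,.028,284.7,375.6,None,293.3)); print('bisbottom',fit(.0905,.028,284.7,375.6,203.3))
E
python3 -m handwheel '[{"gripper":85,"translation":[2,-30,0],"roll":0},{"gripper":85,"translation":[4,-70,0],"roll":0},{"gripper":85,"translation":[6,-115,0],"roll":0},{"gripper":85,"translation":[8,-160,0],"roll":0},{"gripper":85,"translation":[10,-205,0],"roll":0},{"gripper":85,"translation":[11,-238,0],"roll":0},{"gripper":85,"translation":[11,-249,-20],"roll":0},{"gripper":85,"translation":[11,-249,-35],"roll":0},{"gripper":85,"translation":[11,-249,-35],"roll":0}]'
```

```text
rim (array([0.4209, 0.2546]), array([ 0.4, -0.3, -3.5,  4.6]))
bis (array([0.42  , 0.2551]), array([-1.6,  1.6,  0.1]))
bisbottom (array([0.4219, 0.2546]), array([ 0.7, -0.7, -0. ]))
t: 14.45
eef_pos: [0.4335, -0.0041, 0.1375]
eef_rot: [3.139, 0.002, 2.706]
wrist_force: [0.3, 0.8, 0.5]
width: 0.078
```

```bash
python3 -m handwheel '[{"gripper":85,"translation":[1.3,0,0],"roll":0},{"gripper":85,"translation":[1.3,0,-20],"roll":0},{"gripper":85,"translation":[1.3,0,-40],"roll":0},{"gripper":85,"translation":[1.3,0,-48],"roll":0},{"gripper":85,"translation":[1.3,0,-48],"roll":0},{"gripper":0,"translation":[1.3,0,-48],"roll":0},{"gripper":0,"translation":[1.3,0,-48],"roll":0},{"gripper":0,"translation":[1.3,0,-48],"roll":0},{"gripper":0,"translation":[1.3,0,-48],"roll":0},{"gripper":0,"translation":[1.3,0,-48],"roll":0}]'
```

```text
t: 15.45
eef_pos: [0.4352, -0.0041, 0.0901]
eef_rot: [3.139, 0.003, 2.706]
wrist_force: [-0.6, -0.0, 5.2]
width: 0.0549
```

```bash
python3 -m handwheel '[{"gripper":0,"translation":[0,0,10],"roll":0},{"gripper":0,"translation":[0,0,35],"roll":0},{"gripper":0,"translation":[0,0,65],"roll":0},{"gripper":0,"translation":[15,-1,75],"roll":0},{"gripper":0,"translation":[50,-3,75],"roll":0},{"gripper":0,"translation":[90,-6,75],"roll":0},{"gripper":0,"translation":[130,-9,75],"roll":0},{"gripper":0,"translation":[152,-10,75],"roll":0},{"gripper":0,"translation":[159,-10,75],"roll":0},{"gripper":0,"translation":[159,-10,75],"roll":0},{"gripper":0,"translation":[159,-10,75],"roll":0}]'
python3 - <<'E'
from h import *
f=snap('wrist','w6.png'); s=state(); print(s['eef_pos'],s['wrist_force'],s['width'])
np.save('w6.npy',{k:f[k] for k in('mtx','rvec','tvec')},allow_pickle=True)
cv2.imwrite('pics/w6z.png',cv2.resize(f['pixels'][150:330,200:430,::-1],None,fx=3.4,fy=3.3,interpolation=cv2.INTER_CUBIC))
E
```

```text
t: 16.55
eef_pos: [0.5929, -0.0139, 0.1651]
eef_rot: [3.139, 0.002, 2.706]
wrist_force: [-0.5, -0.2, -0.6]
width: 0.0551
[ 0.59294399 -0.01394743  0.16524613] [-0.18107722  0.56949142 -0.16094572] 0.05470121403190827
```

View pics/w6z.png

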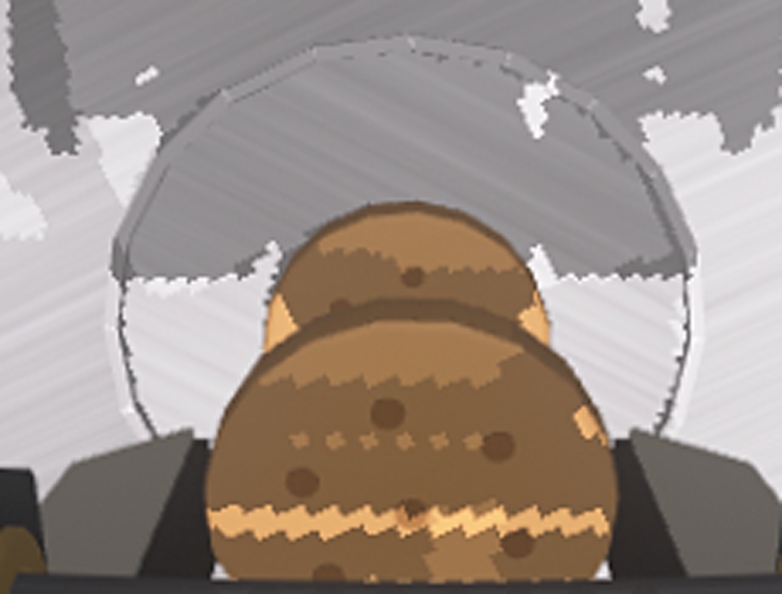

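```bash
python3 - <<'E'
from fitw import *
f=np.load('w6.npy',allow_pickle=True).item()
def fit(z,r,L,R,T=None,B=None):
    def res(p):
        q=proj(f,np.c_[p[0]+r*np.cos(th),p[1]+r*np.sin(th),0*th+z])
        o=[q[:,0].min()-L,q[:,0].max()-R]
        if T:o.append(q[:,1].min()-T)
        return o
    s=least_squares(res,[.593,-.014],x_scale=.01);return np.round(s.x,4),np.round(s.fun,1)
print('rim',fit(.063,.06,231.5,405.9,160.9)); print('b6bot',fit(.0605,.028,277.9,361.8,210.6)); print('b6sides',fit(.072,.028,277.9,361.8,214.5))
# held
print('held',fit(.139,.028,260.8,381.0,240.3))
E
```

```text
rim (array([ 0.5934, -0.0163]), array([-0.6,  0.6,  0.1]))
b6bot (array([ 0.5945, -0.016 ]), array([ 0.9, -0.9, -0.1]))
b6sides (array([ 0.5947, -0.0161]), array([-0.9,  0.9,  0.1]))
held (array([ 0.5924, -0.0144]), array([ 2. , -2. , -0.2]))
```

```bash
python3 -m handwheel '[{"gripper":0,"translation":[1,-1,-15],"roll":0},{"gripper":0,"translation":[2,-1.7,-35],"roll":0},{"gripper":0,"translation":[2,-1.7,-50],"roll":0},{"gripper":0,"translation":[2,-1.7,-58],"roll":0},{"gripper":0,"translation":[2,-1.7,-61],"roll":0},{"gripper":0,"translation":[2,-1.7,-63],"roll":0},{"gripper":0,"translation":[2,-1.7,-63.5],"roll":0}]';python3 -m handwheel '[{"gripper":0,"translation":[0,0,-1],"roll":0},{"gripper":0,"translation":[0,0,-1.5],"roll":0}]'
```

```text
t: 17.3
eef_pos: [0.5951, -0.0157, 0.1023]
eef_rot: [3.139, 0.003, 2.706]
wrist_force: [0.1, -0.5, -0.4]
width: 0.0549
t: 17.5
eef_pos: [0.5954, -0.0157, 0.1014]
eef_rot: [3.138, 0.004, 2.706]
wrist_force: [0.4, 0.2, 0.4]
width: 0.0546
```

```bash
python3 -m handwheel '[{"gripper":0,"translation":[0,0,-1],"roll":0},{"gripper":0,"translation":[0,0,-1.5],"roll":0}]'
```

```text
t: 17.7
eef_pos: [0.5955, -0.0157, 0.0999]
eef_rot: [3.138, 0.004, 2.706]
wrist_force: [-0.4, -0.3, 0.1]
width: 0.0549
```

```bash
python3 -m handwheel '[{"gripper":0,"translation":[0,0,-1],"roll":0},{"gripper":0,"translation":[0,0,-1],"roll":0}]'
```

```text
t: 17.9
eef_pos: [0.5954, -0.0157, 0.0988]
eef_rot: [3.139, 0.004, 2.706]
wrist_force: [-0.9, -0.5, -0.5]
width: 0.0545
```

```bash
python3 -m handwheel '[{"gripper":0,"translation":[0,0,-1],"roll":0},{"gripper":0,"translation":[0,0,-1],"roll":0}]'
```

```text
t: 18.1
eef_pos: [0.5955, -0.0157, 0.0979]
eef_rot: [3.138, 0.004, 2.706]
wrist_force: [0.5, 0.3, 2.5]
width: 0.055
```

```bash
python3 -m handwheel '[{"gripper":0,"translation":[0,0,-1],"roll":0},{"gripper":0,"translation":[0,0,-1],"roll":0}]'
```

```text
t: 18.3
eef_pos: [0.5956, -0.0157, 0.097]
eef_rot: [3.138, 0.005, 2.706]
wrist_force: [0.2, -0.4, 2.4]
width: 0.0548
```

```bash
python3 -m handwheel '[{"gripper":0,"translation":[0,0,0.6],"roll":0},{"gripper":0,"translation":[0,0,0.6],"roll":0}]'; python3 -m handwheel '[{"gripper":66,"translation":[0,0,0.3],"roll":0},{"gripper":70,"translation":[0,0,0.3],"roll":0},{"gripper":75,"translation":[0,0,0.3],"roll":0},{"gripper":75,"translation":[0,0,0.3],"roll":0}]';python3 -m handwheel '[{"gripper":75,"translation":[0,0,15],"roll":0},{"gripper":75,"translation":[0,0,45],"roll":0},{"gripper":85,"translation":[0,0,65],"roll":0},{"gripper":85,"translation":[0,0,65],"roll":0}]'; python3 - <<'E'
from h import *
f=snap('wrist','w7.png'); s=state(); print(s['eef_pos'])
np.save('w7.npy',{k:f[k] for k in('mtx','rvec','tvec')},allow_pickle=True)
cv2.imwrite('pics/w7z.png',cv2.resize(f['pixels'][130:330,200:430,::-1],None,fx=3.4,fy=3,interpolation=cv2.INTER_CUBIC))
E
```

```text
t: 18.5
eef_pos: [0.5956, -0.0157, 0.0977]
eef_rot: [3.138, 0.005, 2.706]
wrist_force: [-0.8, -0.1, 1.7]
width: 0.0545
t: 18.9
eef_pos: [0.5955, -0.0157, 0.0979]
eef_rot: [3.138, 0.004, 2.706]
wrist_force: [0.7, 0.4, -0.0]
width: 0.0687
t: 19.3
eef_pos: [0.5971, -0.0159, 0.1659]
eef_rot: [3.137, 0.01, 2.706]
wrist_force: [0.7, 0.9, 0.8]
width: 0.0771
[ 0.59616179 -0.01577318  0.16399805]
```

View pics/w7z.png

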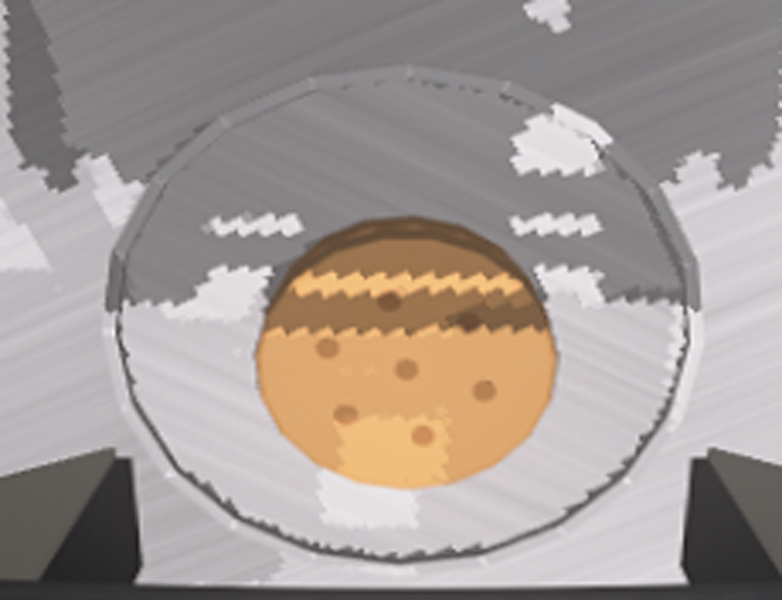

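Tray C: the second biscuit sits squarely on the first. The stack is at x≈407 in the crop and the tray centre is at about 405. Next biscuit.

```bash
python3 -m handwheel '[{"gripper":85,"translation":[-20,1,0],"roll":0},{"gripper":85,"translation":[-60,4,0],"roll":0},{"gripper":85,"translation":[-105,8,0],"roll":0},{"gripper":85,"translation":[-145,11,0],"roll":0},{"gripper":85,"translation":[-161,11.8,0],"roll":0},{"gripper":85,"translation":[-161,11.8,-20],"roll":0},{"gripper":85,"translation":[-161,11.8,-30],"roll":0},{"gripper":85,"translation":[-161,11.8,-30],"roll":0}]'
```

```text
t: 20.15
eef_pos: [0.434, -0.0038, 0.1322]
eef_rot: [3.139, 0.003, 2.706]
wrist_force: [0.9, -0.2, -0.5]
width: 0.0785
```

```bash
python3 -m handwheel '[{"gripper":85,"translation":[0.8,0,0],"roll":0},{"gripper":85,"translation":[0.8,0,-20],"roll":0},{"gripper":85,"translation":[0.8,0,-40],"roll":0},{"gripper":85,"translation":[0.8,0,-54.5],"roll":0},{"gripper":85,"translation":[0.8,0,-54.5],"roll":0},{"gripper":0,"translation":[0.8,0,-54.5],"roll":0},{"gripper":0,"translation":[0.8,0,-54.5],"roll":0},{"gripper":0,"translation":[0.8,0,-54.5],"roll":0},{"gripper":0,"translation":[0.8,0,-54.5],"roll":0},{"gripper":0,"translation":[0.8,0,-54.5],"roll":0}]'
```

```text
t: 21.15
eef_pos: [0.4354, -0.0039, 0.0784]
eef_rot: [3.138, 0.005, 2.706]
wrist_force: [0.6, 0.8, 6.5]
width: 0.0551
```

```bash
python3 -m handwheel '[{"gripper":0,"translation":[0,0,10],"roll":0},{"gripper":0,"translation":[0,0,40],"roll":0},{"gripper":0,"translation":[0,0,80],"roll":0},{"gripper":0,"translation":[6,-25,97],"roll":0},{"gripper":0,"translation":[17,-68,97],"roll":0},{"gripper":0,"translation":[28,-112,97],"roll":0},{"gripper":0,"translation":[39,-156,97],"roll":0},{"gripper":0,"translation":[50,-197,97],"roll":0},{"gripper":0,"translation":[56,-220,97],"roll":0},{"gripper":0,"translation":[58.5,-230.5,97],"roll":0},{"gripper":0,"translation":[58.5,-230.5,97],"roll":0},{"gripper":0,"translation":[58.5,-230.5,97],"roll":0}]'
python3 - <<'E'
from h import *
f=snap('wrist','w8.png'); s=state(); print(s['eef_pos'],s['wrist_force'],s['width'])
np.save('w8.npy',{k:f[k] for k in('mtx','rvec','tvec')},allow_pickle=True)
cv2.imwrite('pics/w8z.png',cv2.resize(f['pixels'][150:330,200:430,::-1],None,fx=3.4,fy=3.3,interpolation=cv2.INTER_CUBIC))
E
```

```text
t: 22.35
eef_pos: [0.4934, -0.2332, 0.1754]
eef_rot: [3.138, 0.004, 2.706]
wrist_force: [-0.3, -0.1, -0.9]
width: 0.0548
[ 0.49348799 -0.23288975  0.17547106] [-0.6084256  -0.84934288  0.25622929] 0.05475879140986073
```

View pics/w8z.png

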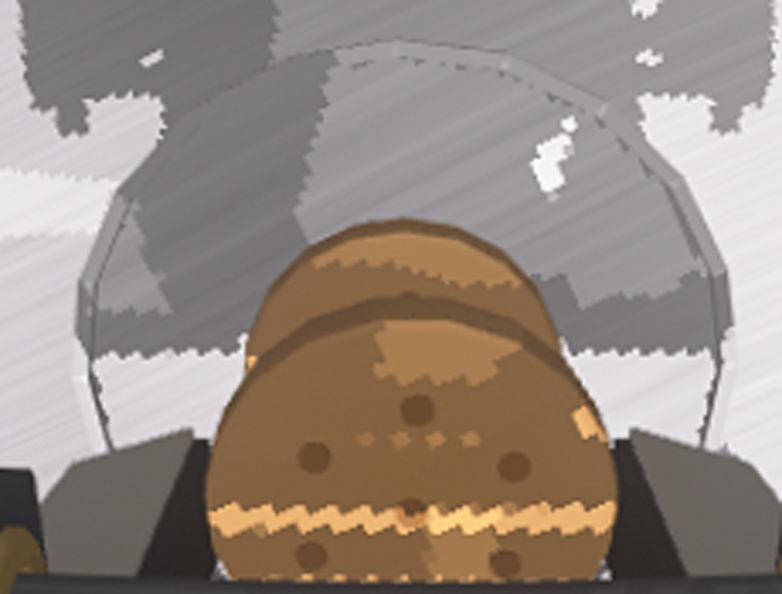

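```bash
cat > fit2.py <<'E'
from fitw import *
def fit(fn,z,r,L,R,T,p0):
    f=np.load(fn,allow_pickle=True).item()
    def res(p):
        q=proj(f,np.c_[p[0]+r*np.cos(th),p[1]+r*np.sin(th),0*th+z])
        return [(q[:,0].min()+q[:,0].max()-L-R)/2,q[:,1].min()-T]
    s=least_squares(res,p0,x_scale=.01);return np.round(s.x,4)
E
python3 - <<'E'
from fit2 import *
p=[.493,-.234]
print('rim',fit('w8.npy',.1,.06,222,415.6,162.1,p),'placed',fit('w8.npy',.097,.028,272.1,365.3,215.8,p),'held',fit('w8.npy',.149,.028,260.6,381.5,240,p))
E
```

```text
rim [ 0.4929 -0.2348] placed [ 0.4928 -0.2348] held [ 0.493  -0.2336]
```

```bash
python3 -m handwheel '[{"gripper":0,"translation":[0,-1.2,-12],"roll":0},{"gripper":0,"translation":[0,-1.2,-26],"roll":0},{"gripper":0,"translation":[0,-1.2,-33],"roll":0},{"gripper":0,"translation":[0,-1.2,-35],"roll":0},{"gripper":0,"translation":[0,-1.2,-36.5],"roll":0},{"gripper":0,"translation":[0,-1.2,-36.5],"roll":0}]';python3 -m handwheel '[{"gripper":0,"translation":[0,0,-1],"roll":0},{"gripper":0,"translation":[0,0,-1.5],"roll":0}]'
```

```text
t: 23.0
eef_pos: [0.4936, -0.234, 0.1391]
eef_rot: [3.138, 0.004, 2.707]
wrist_force: [0.2, 0.9, -1.0]
width: 0.0549
t: 23.2
eef_pos: [0.4938, -0.2341, 0.1379]
eef_rot: [3.138, 0.005, 2.707]
wrist_force: [-0.4, -0.4, -0.3]
width: 0.0548
```

```bash
python3 -m handwheel '[{"gripper":0,"translation":[0,0,-1],"roll":0},{"gripper":0,"translation":[0,0,-1],"roll":0}]'
```

```text
t: 23.4
eef_pos: [0.4938, -0.2341, 0.1369]
eef_rot: [3.138, 0.005, 2.707]
wrist_force: [0.1, 1.2, -1.0]
width: 0.0549
```

```bash
python3 -m handwheel '[{"gripper":0,"translation":[0,0,-1],"roll":0},{"gripper":0,"translation":[0,0,-1],"roll":0}]'
```

```text
t: 23.6
eef_pos: [0.4937, -0.2341, 0.1359]
eef_rot: [3.138, 0.005, 2.707]
wrist_force: [-0.3, 0.3, 0.1]
width: 0.055
```

```bash
python3 -m handwheel '[{"gripper":0,"translation":[0,0,-1],"roll":0},{"gripper":0,"translation":[0,0,-1],"roll":0}]'
```

```text
t: 23.8
eef_pos: [0.4938, -0.2342, 0.1348]
eef_rot: [3.138, 0.005, 2.707]
wrist_force: [-0.5, -0.1, -0.1]
width: 0.0551
```

```bash
python3 -m handwheel '[{"gripper":0,"translation":[0,0,-1],"roll":0},{"gripper":0,"translation":[0,0,-1],"roll":0}]'
```

```text
t: 24.0
eef_pos: [0.4938, -0.2342, 0.1339]
eef_rot: [3.138, 0.005, 2.707]
wrist_force: [-1.3, 0.7, 2.4]
width: 0.055
```

```bash
python3 -m handwheel '[{"gripper":0,"translation":[0,0,0],"roll":0}]';python3 -m handwheel '[{"gripper":66,"translation":[0,0,0.5],"roll":0},{"gripper":70,"translation":[0,0,0.5],"roll":0},{"gripper":75,"translation":[0,0,0.5],"roll":0},{"gripper":75,"translation":[0,0,0.5],"roll":0}]';python3 -m handwheel '[{"gripper":75,"translation":[0,0,15],"roll":0},{"gripper":75,"translation":[0,0,45],"roll":0},{"gripper":85,"translation":[0,0,50],"roll":0},{"gripper":85,"translation":[0,0,50],"roll":0}]'; python3 - <<'E'
from h import *
f=snap('wrist','w9.png'); s=state(); print(s['eef_pos'])
np.save('w9.npy',{k:f[k] for k in('mtx','rvec','tvec')},allow_pickle=True)
cv2.imwrite('pics/w9z.png',cv2.resize(f['pixels'][130:330,200:430,::-1],None,fx=3.4,fy=3,interpolation=cv2.INTER_CUBIC))
E
```

```text
t: 24.1
eef_pos: [0.4938, -0.2342, 0.134]
eef_rot: [3.138, 0.005, 2.707]
wrist_force: [-1.1, -0.2, 1.3]
width: 0.055
t: 24.5
eef_pos: [0.4938, -0.2342, 0.1344]
eef_rot: [3.138, 0.005, 2.707]
wrist_force: [-0.2, -0.3, -0.3]
width: 0.0686
t: 24.9
eef_pos: [0.4942, -0.2345, 0.1852]
eef_rot: [3.138, 0.007, 2.707]
wrist_force: [-0.2, -0.4, 0.2]
width: 0.0767
[ 0.49363131 -0.23408861  0.18411698]
```

View pics/w9z.png

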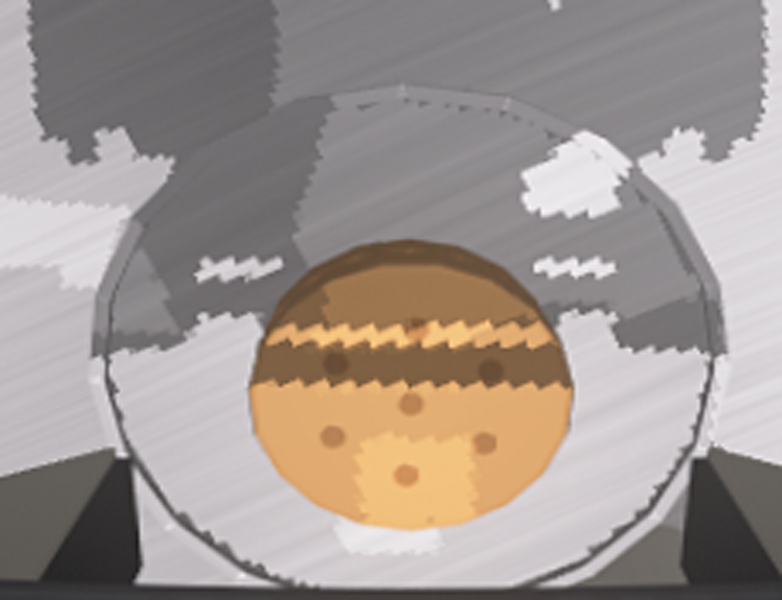

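Tray A: the stack is aligned, with its centre at x≈411 against the tray's 409 in the crop. Last biscuit.

```bash
python3 -m handwheel '[{"gripper":85,"translation":[-5,20,0],"roll":0},{"gripper":85,"translation":[-15,60,0],"roll":0},{"gripper":85,"translation":[-26,105,0],"roll":0},{"gripper":85,"translation":[-38,150,0],"roll":0},{"gripper":85,"translation":[-50,195,0],"roll":0},{"gripper":85,"translation":[-58,224,-10],"roll":0},{"gripper":85,"translation":[-59,230,-35],"roll":0},{"gripper":85,"translation":[-59,230,-50],"roll":0},{"gripper":85,"translation":[-59,230,-50],"roll":0}]'; python3 - <<'E'
from h import *
f=snap('wrist','w10.png'); s=state(); print(s['eef_pos'])
cv2.imwrite('pics/w10z.png',cv2.resize(f['pixels'][150:330,200:430,::-1],None,fx=3.4,fy=3.3,interpolation=cv2.INTER_CUBIC))
d=np.array([np.cos(np.radians(-24.7)),np.sin(np.radians(-24.7))]);c=np.array([.4348,-.0038])
t=np.linspace(0,6.3,200)
q=proj(f,np.c_[c[0]+.028*np.cos(t),c[1]+.028*np.sin(t),0*t+.04]);print(q.min(0),q.max(0))
q=proj(f,np.c_[c[0]+.028*np.cos(t),c[1]+.028*np.sin(t),0*t+.052]);print(q.min(0),q.max(0))
E
```

```text
t: 25.85
eef_pos: [0.4325, -0.0033, 0.1317]
eef_rot: [3.14, -0.001, 2.708]
wrist_force: [-1.0, -1.5, -0.1]
width: 0.0777
[ 0.43349353 -0.00376191  0.13284351]
[279.36274597 215.07094628] [365.6122923 296.8239673]
[277.35199562 219.3272301 ] [367.86251282 304.61708886]
```

View pics/w10z.png

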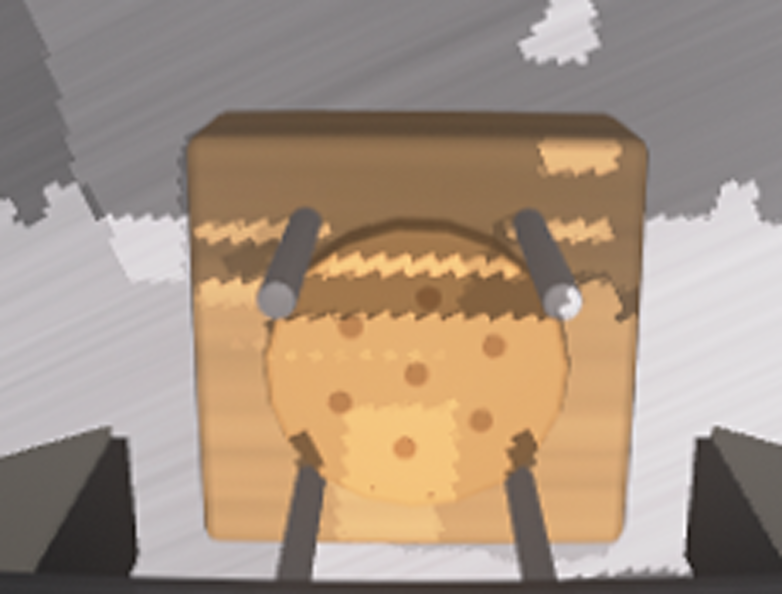

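```bash
python3 -m handwheel '[{"gripper":85,"translation":[1.5,-0.3,0],"roll":0},{"gripper":85,"translation":[1.5,-0.3,-25],"roll":0},{"gripper":85,"translation":[1.5,-0.3,-50],"roll":0},{"gripper":85,"translation":[1.5,-0.3,-62],"roll":0},{"gripper":85,"translation":[1.5,-0.3,-66],"roll":0},{"gripper":85,"translation":[1.5,-0.3,-66],"roll":0}]'
```

```text
t: 26.5
eef_pos: [0.4353, -0.0044, 0.067]
eef_rot: [3.139, 0.001, 2.707]
wrist_force: [-0.1, 0.1, -0.6]
width: 0.0777
```

```bash
python3 -m handwheel '[{"gripper":0,"translation":[0,0,-0.5],"roll":0},{"gripper":0,"translation":[0,0,-0.5],"roll":0},{"gripper":0,"translation":[0,0,-0.5],"roll":0},{"gripper":0,"translation":[0,0,-0.5],"roll":0},{"gripper":0,"translation":[0,0,-0.5],"roll":0}]'
```

```text
t: 27.0
eef_pos: [0.4357, -0.0044, 0.067]
eef_rot: [3.139, 0.002, 2.707]
wrist_force: [-1.4, 0.2, 5.2]
width: 0.0549
```

```bash
python3 -m handwheel '[{"gripper":0,"translation":[0,0,10],"roll":0},{"gripper":0,"translation":[0,0,42],"roll":0},{"gripper":0,"translation":[0,0,85],"roll":0},{"gripper":0,"translation":[-2,28,105],"roll":0},{"gripper":0,"translation":[-4,72,105],"roll":0},{"gripper":0,"translation":[-6,116,105],"roll":0},{"gripper":0,"translation":[-8,160,105],"roll":0},{"gripper":0,"translation":[-10,204,105],"roll":0},{"gripper":0,"translation":[-12,242,105],"roll":0},{"gripper":0,"translation":[-13,261,105],"roll":0},{"gripper":0,"translation":[-13,261,105],"roll":0},{"gripper":0,"translation":[-13,261,105],"roll":0}]'
python3 - <<'E'
from h import *
f=snap('wrist','w11.png'); s=state(); print(s['eef_pos'],s['wrist_force'],s['width'])
np.save('w11.npy',{k:f[k] for k in('mtx','rvec','tvec')},allow_pickle=True)
cv2.imwrite('pics/w11z.png',cv2.resize(f['pixels'][150:330,200:430,::-1],None,fx=3.4,fy=3.3,interpolation=cv2.INTER_CUBIC))
E
```

```text
t: 28.2
eef_pos: [0.4223, 0.2564, 0.1721]
eef_rot: [3.139, 0.002, 2.708]
wrist_force: [0.2, 0.4, -0.9]
width: 0.0547
[0.42247077 0.25583693 0.17213776] [ 1.19548596 -0.53006744  0.48281598] 0.05503186156975583
```

View pics/w11z.png

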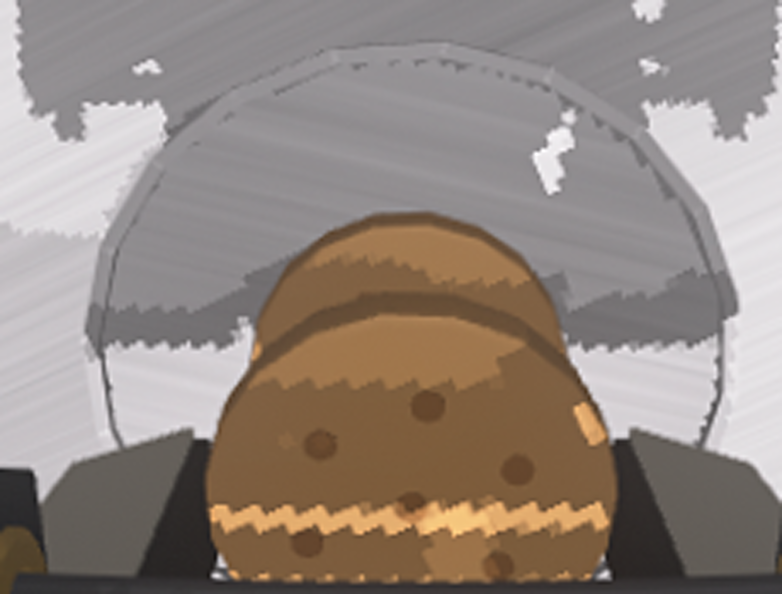

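```bash
python3 - <<'E'
from fit2 import *
p=[.4225,.256]
print('rim',fit('w11.npy',.0935,.06,225,417.6,162.4,p),'placed',fit('w11.npy',.0905,.028,274.1,366.8,214.2,p),'held',fit('w11.npy',.145,.028,260.6,381.5,238.8,p))
E
python3 -m handwheel '[{"gripper":0,"translation":[0,0,-12],"roll":0},{"gripper":0,"translation":[0,0,-24],"roll":0},{"gripper":0,"translation":[0,0,-32],"roll":0},{"gripper":0,"translation":[0,0,-34],"roll":0},{"gripper":0,"translation":[0,0,-34],"roll":0}]'
```

```text
rim [0.4227 0.2559] placed [0.4218 0.2557] held [0.4216 0.2561]
t: 28.75
eef_pos: [0.4224, 0.2554, 0.1377]
eef_rot: [3.14, 0.001, 2.706]
wrist_force: [-0.2, -0.1, -0.8]
width: 0.0547
```

```bash
python3 -m handwheel '[{"gripper":0,"translation":[0,0,-2],"roll":0},{"gripper":0,"translation":[0,0,-4],"roll":0},{"gripper":0,"translation":[0,0,-5.5],"roll":0},{"gripper":0,"translation":[0,0,-6],"roll":0}]'; python3 -m handwheel '[{"gripper":0,"translation":[0,0,-1],"roll":0},{"gripper":0,"translation":[0,0,-1],"roll":0}]'
```

```text
t: 29.15
eef_pos: [0.4224, 0.2554, 0.1317]
eef_rot: [3.14, 0.001, 2.706]
wrist_force: [-0.9, -0.2, -0.8]
width: 0.0548
t: 29.35
eef_pos: [0.4223, 0.2554, 0.1306]
eef_rot: [3.14, 0.001, 2.706]
wrist_force: [-0.2, 1.1, -1.0]
width: 0.0548
```

```bash
python3 -m handwheel '[{"gripper":0,"translation":[0,0,-1],"roll":0},{"gripper":0,"translation":[0,0,-1],"roll":0}]'
```

```text
t: 29.55
eef_pos: [0.4223, 0.2554, 0.1295]
eef_rot: [3.14, 0.001, 2.707]
wrist_force: [-0.1, -0.4, -0.6]
width: 0.0551
```

```bash
python3 -m handwheel '[{"gripper":0,"translation":[0,0,-1],"roll":0},{"gripper":0,"translation":[0,0,-1],"roll":0}]'
```

```text
t: 29.75
eef_pos: [0.4224, 0.2555, 0.1286]
eef_rot: [3.14, 0.002, 2.707]
wrist_force: [-0.0, 0.1, 1.4]
width: 0.055
```

```bash
python3 -m handwheel '[{"gripper":0,"translation":[0,0,-0.3],"roll":0}]';python3 -m handwheel '[{"gripper":66,"translation":[0,0,0.4],"roll":0},{"gripper":70,"translation":[0,0,0.4],"roll":0},{"gripper":75,"translation":[0,0,0.4],"roll":0},{"gripper":75,"translation":[0,0,0.4],"roll":0}]';python3 -m handwheel '[{"gripper":75,"translation":[0,0,15],"roll":0},{"gripper":75,"translation":[0,0,45],"roll":0},{"gripper":85,"translation":[0,0,70],"roll":0},{"gripper":85,"translation":[0,0,70],"roll":0},{"gripper":85,"translation":[0,0,70],"roll":0}]'; python3 - <<'E'
from h import *
f=snap('wrist','w12.png'); s=state(); print(s['eef_pos'])
cv2.imwrite('pics/w12z.png',cv2.resize(f['pixels'][130:330,200:430,::-1],None,fx=3.4,fy=3,interpolation=cv2.INTER_CUBIC))
snap('side','s12.png'); snap('scene','c12.png')
E
```

```text
t: 29.85
eef_pos: [0.4224, 0.2554, 0.1285]
eef_rot: [3.14, 0.002, 2.706]
wrist_force: [-0.8, 0.3, 2.1]
width: 0.0548
t: 30.25
eef_pos: [0.4224, 0.2554, 0.1288]
eef_rot: [3.14, 0.002, 2.707]
wrist_force: [-0.2, -0.4, -0.0]
width: 0.0686
t: 30.75
eef_pos: [0.4224, 0.2554, 0.1989]
eef_rot: [3.139, 0.002, 2.706]
wrist_force: [-0.4, -0.4, -0.3]
width: 0.0779
[0.42196022 0.25523669 0.19815908]
```

View pics/w12z.png

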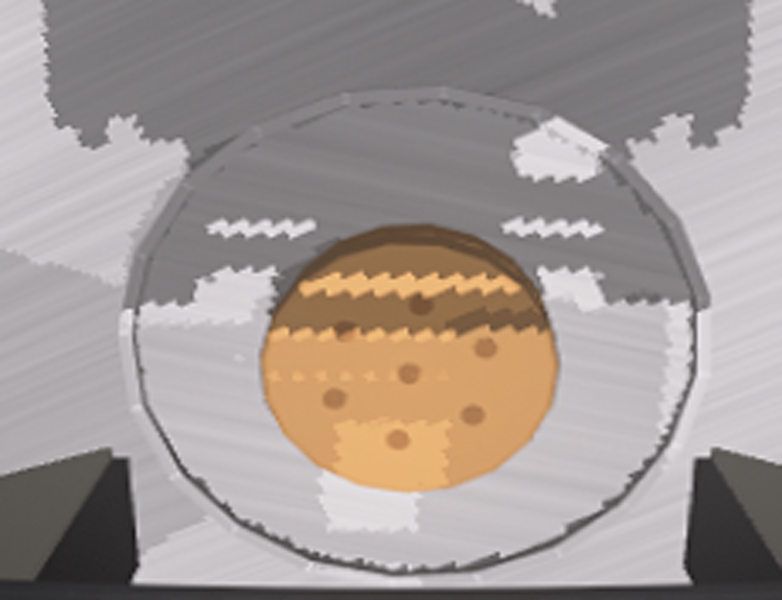

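View pics/s12.png

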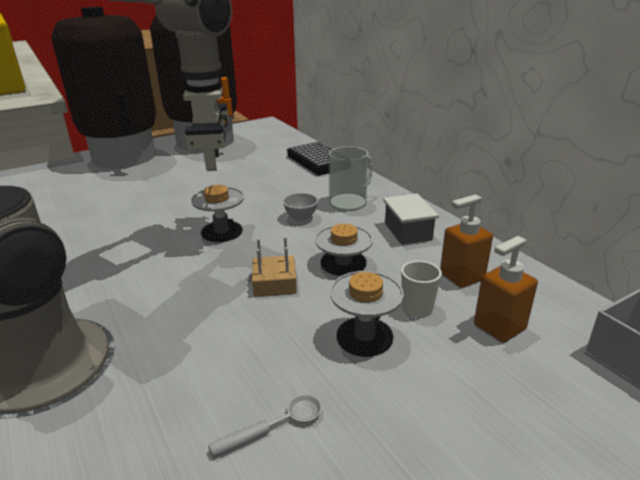

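View pics/c12.png

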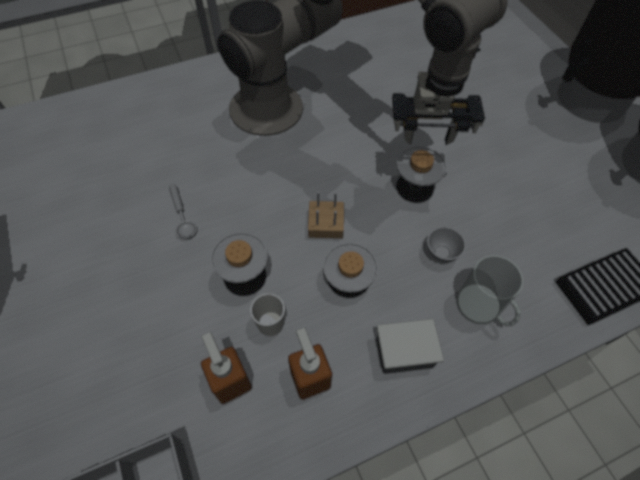

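Side view: two-biscuit stacks are on A (366,287), B (216,194) and C (344,235), and the rack is empty. The scene view shows the bystanders where they were. Tray B's stack is at crop x≈410 against the tray's 414, about 0.7 mm off. The gripper is clear, so I'll hand in.

```bash
python3 -c "
from cell import *
print(job_done())"
```

```text
the job is handed in; nothing more can be done
None
```

All five biscuits are dealt and the job is handed in, at about 31 s of the 72 s allowed. The order was A, B, C, A, B: tray C already had its first, so every tray had one before any got a second.

- **Setting down:** Each tray was felt for in steps of 1 to 2 mm. The push at contact was about 2 to 5 N, well under the 15 N limit, and I eased off before letting go. The highest was about 5 N, on the first biscuit on A. By touch, the tray floors are about 97 mm (A) and 90 mm (B); C's was given as 60 mm.
- **Last checks:** The wrist pictures taken after each stack was finished show the two biscuits square on each other and within about 1 mm of the tray centre. The side and scene pictures show two biscuits on every stand, an empty dispenser and the other things unmoved. The gripper stood about 7 cm above where it let go of the last biscuit.
- **Disagreements:** The cameras put the tray rims about 3 to 4 mm too low on A and C, so I went by touch. The wrist force read 5 to 6.5 N upward each time the fingers closed in the dispenser; it went away on lifting. No check failed.

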